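Try the spare LED lamp in the desk's table lamp

TASK

The table lamp's shade is off and a small carton has been left on top of its bayonet holder: set the carton down gently, upright, in the shallow cardboard tray. Then take the flat LED lamp, enter its two pins in the holder's two slots, push it fully in against the spring and turn it a quarter turn clockwise (seen from above), and finish while still gripping it seated there, because the spring turns it back out of its seat if you let go. Leave the other things on the desk standing where they are.

Things in the scene. Friction and masses are not known exactly. Their poses are not given: they have to be found in the camera images.
- carton_mid (a point): Centre of a small closed carton, 60 (its x) x 50 (its y) x 45 mm high, about 60 g; white sides and a brown top. At the start it stands on top of the holder, across its mouth. Grasp it across the 50 or 60 mm.
- carton: The same carton; origin at the centre of its underside.
- tray_in (a point): Centre of the inner floor (4 mm or so above the desk) of the shallow open cardboard tray, fixed to the desk, 170 (its x) x 140 (its y) mm outside, 30 mm high, walls 4 mm. Stands left or right of the table lamp.
- lamp_mid (a point): Point on the axis of the spare LED lamp, half-way up its flat white body, 74 mm above the lamp's underside; z up along the lamp. The flat body is 46 (its x) x 26 (its y) mm, from 42 to 107 mm above the underside: grip it across the 26 mm. The lamp stands upright on its cap on the desk, about 90 g. Half a turn makes no difference.
- lamp: The same lamp, same axes; origin at the centre of its underside. Below the flat part: a collar (30 to 42 mm up) and a round metal cap, 32 mm diameter (0 to 30 mm). Two bayonet pins stick out of the cap along its +x and -x: 48 mm over both, 6 mm wide, from 5 to 11 mm above the underside.
- holder_mouth (a point): Centre of the bayonet holder's mouth, on its top face 85 mm above the desk; z up. The mouth is a 38 mm bore with two slots, 12 mm wide, along its +x and -x to 30 mm from the axis, through a 6 mm thick rim. With the pins in the slots the lamp's underside meets the sprung plunger 13 mm below the top face; it can be pushed 10 mm further.
- holder: The table lamp, same axes, fixed; origin on the desk under the mouth. A white upright cylinder, 72 mm diameter, on a white base 140 (its x) x 100 (its y) x 22 mm with a small black switch at its -x, +y corner.
- plunger (a joint): How far the holder's sprung plunger is pressed down, m: 0 free, 0.010 fully down (2.5 N to start, 7 N at the bottom). Past about 0.004 the pins are under the rim and the lamp can turn, clockwise only; turned, it bears up against the rim at about 0.004 if not pushed.
- carrier (a joint): How far the sprung fork in the holder, which the lamp's pins enter, is turned clockwise, rad: 0 free (in line with the slots), 1.57 a quarter turn (0.2 N m there), stop at 1.65. If the lamp is let go the spring turns it back to 0.3 rad or less.
- tape: Bystander: roll of tape lying flat, 90 mm diameter, 25 mm high; origin under its centre.
- stapler: Bystander: black stapler, 130 mm long (its x), 32 mm wide, 45 mm high; origin under its centre.
- mug: Bystander: white mug, 76 mm diameter, 85 mm high, handle to its +y; origin under its centre.
- tin: Bystander: brass-coloured tin, 66 mm diameter, 65 mm high; origin under its centre.
- pencup: Bystander: pen cup, 72 mm diameter, 95 mm high, pens to 155 mm; origin under its centre.
- notebook: Bystander: notebook, 105 x 148 x 14 mm, lying flat; origin under its centre.
Mind the look-alikes: they are no part of the job. Leave any turquoise look-alike of the carton alone. Leave any pink look-alike of the holder alone.

How it is judged:
By the outcome, as a careful person would: the job done as asked, in the order asked, and still so for the second after the job is handed in, while the arm keeps its last pose, push and grip.
It also fails if it takes over 72 s, if anything falls off the work surface, if the arm or the gripper's body presses on something with over 40 N, if the wrist force passes 120 N, or if a joint passes its speed limit or range.

ROBOT

A 6-joint arm with a two-finger parallel gripper is mounted at the origin on the work surface. World frame = base frame: x ahead of the robot, y to its left, z up, the work surface at z = 0. Lengths are in mm, angles in rad, forces in N, time in s.
With the tool pointing down it reaches from about 300 to 775 mm from the base axis. Payload 14.6 kg.
Tool frame: the origin (TCP) lies on the centre line of the jaws, within the pads' length; the fingertips stand 19 mm ahead of it and the grasp point (between the pads) is the TCP (bot.tip_reach is the distance from the TCP to the fingertips, in mm); y points along the fingers, x is the direction in which the jaws open and shut, and the axes are right-handed (so a half turn about y gives the same grasp; the last joint's range is limited). The gripper opens to 85 mm and grips with 20 to 120 N. Pads are 22 mm wide; open, the fingers measure 114 mm over their backs; the gripper's body (76 mm by 85 mm) begins 54 mm behind the grasp point. The pads swing forward as they close: fully open they stand 13 mm farther back than shut.
Start: joints at [-1.216, 0.3, 1.521, -0, 1.321, -0.067], TCP at [225.164, -501.788, 250.281] pointing down, gripper open.
Joint ranges: [-3.03, 3.03], [-0.79, 2.21], [0.23, 2.52], [-1.04, 4.18], [0, 3.07], [-2.55, 2.55]. Speed limits (rad/s): [2.22, 2.22, 2.57, 3.14, 3.14, 3.14].

INTERFACE

Orientations are given as a unit quaternion [w, x, y, z].
In Python, from rig import bot gives the robot as it stands. Calls block until the motion is done:
- bot.move_to(position, orientation): joint-space move of the TCP to a pose.
- bot.servo_line(position, attitude=None, speed=150, until_force=None): straight line of the TCP; attitude=None keeps the orientation; speed is the mean speed in mm/s. With until_force (N) it stops when the force on the tool has changed by that much, and returns True; else False.
- bot.move_joints(angles): joint-space move.
- bot.move_gripper(opening, grip_force=None): finger opening in mm; grip_force is the grip in N (None keeps the last); returns when the fingers have stopped.
- bot.dwell(seconds).
- bot.ik(position, orientation): joint angles nearest the present ones, or None.
- bot.read_state(): the state.
- bot.read_camera(name): name is "scene" or "side" or "wrist"; returns a dict with "image" (480x640x3 uint8, blue, green, red), "depth" (480x640 float32, mm along the optical axis (not along the pixel's ray), 0 where there is no reading), "fovy" (degrees; the focal length in pixels is half the picture's height over the tangent of half this angle, whatever the lens; pixels are square), "cx", "cy" (the principal point, pixels), "eye" and "attitude" of the camera in the world; the wrist camera has in their place "mount" (4x4, takes a point from camera to tool coordinates, whose origin is the TCP and whose axes are the tool frame's). Camera axes: x right, y down, z forward; pixel columns grow to the right and rows downward; lengths in mm; the calibration is good to about 2 mm. A picture is of the moment at which its call begins: read the wrist's pose just before it.
A pose or a line that the arm cannot do raises bot.MotionError and nothing moves.
- bot.finish_job(): hands the job in, once; it reports no verdict.
The state is a dict: "clock": time; "joint_positions": joint angles; "qvel": joint speeds; "effort": joint torques, N m; "ee_pos": TCP position; "tool_rot": TCP orientation; "ft_force": force on the tool from outside, world axes, zero at the start; "moment": the same for the moment, N m; "grip_width": finger opening in mm.
Only numpy, scipy, OpenCV 4.12 (cv2) and the standard library are available. Lean on these libraries where they do the work, as an engineer would, in place of code of your own. Each camera call takes 0.05 s, during which the arm holds its last target. There are 200 camera calls.

## Working session

There is one attempt and no reset: what is moved stays moved. The work goes in short steps, each a Python script; the robot and the scene stay as the last script left them, time stands still between calls to the robot, and variables do not carry over. Pictures are saved under pics/ and viewed, about 8 in all and at most 12, crops included, and the job is handed in when it is done.

```bash
ls; mkdir -p pics
cat > h.py <<'E'
import numpy as np, cv2
from rig import bot
from scipy.spatial.transform import Rotation as R
def rot(q): return R.from_quat(np.r_[q[1:],q[0]])
def cam(name):
    s=bot.read_state(); c=bot.read_camera(name)
    f=c["image"].shape[0]/2/np.tan(np.radians(c["fovy"])/2); c["f"]=f
    if name=="wrist":
        M=np.array(c["mount"]); Rt=rot(s["tool_rot"]).as_matrix()
        c["R"]=Rt@M[:3,:3]; c["o"]=Rt@M[:3,3]+np.array(s["ee_pos"])
    else:
        a=np.array(c["attitude"]); c["R"]=a if a.shape==(3,3) else rot(a).as_matrix(); c["o"]=np.array(c["eye"])
    return c
def cloud(c):
    d=c["depth"]; v,u=np.mgrid[:d.shape[0],:d.shape[1]]
    p=np.stack([(u-c["cx"])/c["f"]*d,(v-c["cy"])/c["f"]*d,d],-1)
    P=p@c["R"].T+c["o"]; P[d<=0]=np.nan; return P
def plane(c,u,v,z):
    r=c["R"]@np.array([(u-c["cx"])/c["f"],(v-c["cy"])/c["f"],1.]); return c["o"]+r*(z-c["o"][2])/r[2]
def down(yaw):
    # tool y down, tool x at yaw in world
    x=np.array([np.cos(yaw),np.sin(yaw),0]); y=np.array([0,0,-1.]); 
    q=R.from_matrix(np.stack([x,y,np.cross(x,y)],1)).as_quat(); return [q[3],q[0],q[1],q[2]]
E
python3 - <<'E'
from h import *
import pickle
s=bot.read_state(); print(s["tool_rot"],rot(s["tool_rot"]).as_matrix().round(2),s["clock"])
for n in("scene","side"):
    c=cam(n); print(n,c["eye"],c["R"].round(3),c["fovy"],c["cx"],c["cy"]); cv2.imwrite(f"pics/{n}0.png",c["image"]); pickle.dump(c,open(n+"0.pkl","wb"))
E
```

```text
pics
[ 0.59383744 -0.5933447   0.38456478 -0.38393891] [[ 0.41 -0.    0.91]
 [-0.91  0.    0.41]
 [-0.   -1.    0.  ]] 0.0
scene [1202.41226998 -572.84687837  988.4218257 ] [[ 0.607  0.569 -0.555]
 [ 0.795 -0.42   0.438]
 [ 0.016 -0.707 -0.707]] 51.675425768638604 310.23868279110366 239.62760060899285
side [ 444.1665258  -995.50721203  961.73026511] [[ 0.999 -0.021  0.029]
 [-0.035 -0.672  0.74 ]
 [ 0.004 -0.74  -0.672]] 51.20813458112248 311.2849539846272 244.14102544164848
```

View pics/scene0.png

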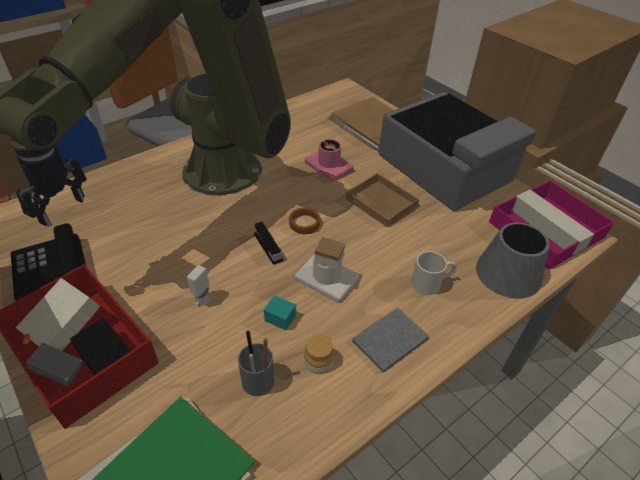

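View pics/side0.png

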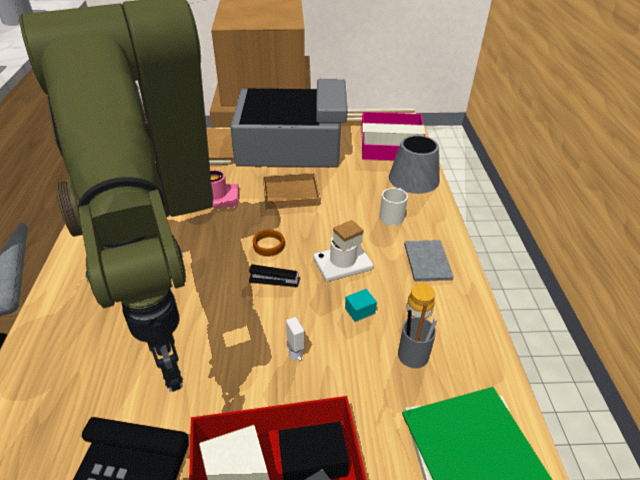

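The scene view shows the holder at (327,275) with the carton on it at (329,249), the spare lamp at (199,285) and the tray at (381,198). It also shows the turquoise carton at (280,312) and the pink holder at (329,155), neither of which I'll touch. In the side view the holder is at (345,255), the lamp at (295,340) and the tray at (292,190).

Run:
```python
from h import *
import pickle
def near(n,u,v,du,dv):
    c=pickle.load(open(n+"0.pkl","rb")); return c,cloud(c),np.s_[v-dv:v+dv,u-du:u+du]
for n,W in {"scene":{"holder":(327,270,45,45),"lamp":(199,285,18,30),"tray":(381,198,50,35),"tur":(280,312,25,20)},"side":{"holder":(345,250,45,40),"lamp":(295,340,15,28),"tray":(292,190,40,25),"tur":(361,306,25,20)}}.items():
  for k,w in W.items():
    c,P,s=near(n,*w); p=P[s].reshape(-1,3); hsv=cv2.cvtColor(c["image"],cv2.COLOR_BGR2HSV)[s].reshape(-1,3)
    ok=np.isfinite(p[:,0])&(p[:,2]>9); p=p[ok];hsv=hsv[ok]
    bands={"holder":[(15,29),(70,90),(121,140)],"lamp":[(5,30),(45,103),(103,112)],"tray":[(20,36)],"tur":[(38,52)]}[k]
    for b in bands:
        m=(p[:,2]>b[0])&(p[:,2]<b[1]); q=p[m]
        if len(q)<5: print(n,k,b,len(q)); continue
        r=cv2.minAreaRect(q[:,:2].astype(np.float32)); print(n,k,b,len(q),np.median(q,0).round(1),"rect",np.round(r[0],1),np.round(r[1],1),round(r[2],1))
```

```text
scene holder (15, 29) 1107 [593.1 -28.4  22.4] rect [542.8  -1.2] [169.6 316.6] 54.6
scene holder (70, 90) 151 [589.3 -40.9  81.1] rect [580.6 -25.9] [73.  45.6] 44.8
scene holder (121, 140) 467 [580.4 -21.4 130.6] rect [577.1 -17.7] [60.5 58.4] 32.1
scene lamp (5, 30) 76 [ 448.6 -313.1   17.6] rect [ 442.3 -304.9] [22.7 46.1] 11.7
scene lamp (45, 103) 323 [ 448.1 -312.1   74.3] rect [ 448.7 -308.3] [49.7 26.1] 84.6
scene lamp (103, 112) 166 [ 439.9 -309.   107. ] rect [ 438.4 -306.6] [27.2 46.9] 21.9
scene tray (20, 36) 855 [396.3 319.8  26.2] rect [363.5 351.9] [298.8 238.1] 4.7
scene tur (38, 52) 498 [ 600.2 -184.9   45.8] rect [ 598.5 -183.4] [63.2 57. ] 25.9
side holder (15, 29) 851 [555.8 -41.3  19.5] rect [624.6  27.6] [311.4 138.2] 41.1
side holder (70, 90) 205 [557.4 -45.2  81.3] rect [568.4 -36.1] [46.4 81.4] 72.7
side holder (121, 140) 360 [575.4 -25.3 127.7] rect [576.1 -22. ] [63.2 57.6] 29.4
side lamp (5, 30) 75 [ 436.9 -324.4   17.1] rect [ 436.1 -324.5] [29.8 20.6] 2.0
side lamp (45, 103) 320 [ 437.4 -329.3   77.4] rect [ 435.7 -312.5] [26.6 48.5] 23.5
side lamp (103, 112) 160 [ 436.  -313.5  105. ] rect [ 435.1 -312.7] [25.5 44.8] 29.2
side tray (20, 36) 330 [425.4 293.5  25. ] rect [426.9 306.7] [170.3 148.2] 4.4
side tur (38, 52) 431 [ 596.6 -189.4   43. ] rect [ 597.4 -187.4] [63.5 54.7] 26.1
```

Run:
```python
from h import *
import pickle
for k,p,y in (("lamp",(437,-330,290),-0.7),("carton",(575,-45,330),-0.1)):
    bot.move_to(p,down(y)); c=cam("wrist"); pickle.dump(c,open(f"w_{k}.pkl","wb")); cv2.imwrite(f"pics/w_{k}.png",c["image"])
    print(k,c["o"].round(1),c["R"].round(2).tolist(),bot.read_state()["clock"],bot.read_state()["joint_positions"])
a=[cv2.resize(cv2.imread(f"pics/w_{k}.png"),None,fx=.62,fy=.62) for k in("lamp","carton")]
cv2.imwrite("pics/w01.png",np.hstack(a))
```

```text
lamp [ 478.9 -281.3  412. ] [[0.76, -0.62, -0.17], [-0.64, -0.74, -0.2], [-0.0, 0.26, -0.97]] 1.2167 [-7.15835479e-01  2.67153205e-01  1.47094930e+00 -1.91533070e-04
  1.40400180e+00 -1.37482905e-02]
carton [581.6  18.4 452.1] [[0.99, -0.1, -0.03], [-0.1, -0.96, -0.26], [0.0, 0.26, -0.97]] 2.4833 [-1.43903364e-01  3.15206814e-01  1.31836227e+00 -1.69726849e-04
  1.50829788e+00 -4.15621188e-02]
```

View pics/w01.png

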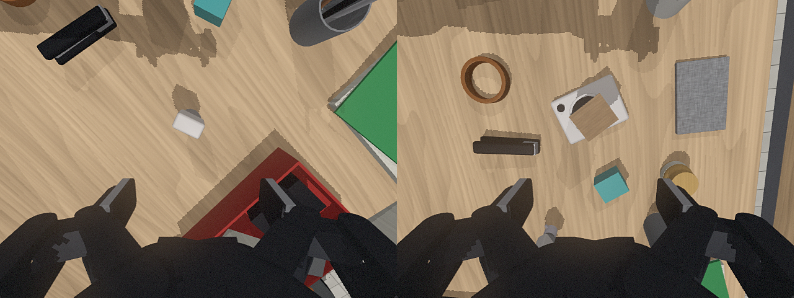

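Both targets are clear in the wrist views. At full resolution the lamp's top is near (305,202), and the carton's brown top is near (318,188) on the white base, with the black switch near (264,174). Nothing stands close to the base.

Run:
```python
from h import *
import pickle
def rect(c,P,m,z,lab):
    m=cv2.morphologyEx(m.astype(np.uint8),cv2.MORPH_OPEN,np.ones((3,3)))
    n,l,st,ce=cv2.connectedComponentsWithStats(m); 
    i=1+np.argmax(st[1:,4]); v,u=np.where(l==i)
    q=np.array([plane(c,a,b,z)[:2] for a,b in zip(u,v)]).astype(np.float32)
    r=cv2.minAreaRect(q); print(lab,st[i,4],ce[i].round(),"mean",q.mean(0).round(1),"rect",np.round(r[0],1),np.round(r[1],1),round(r[2],1),"z",np.nanmedian(P[l==i][:,2]).round(1))
c=pickle.load(open("w_lamp.pkl","rb")); P=cloud(c); B=np.zeros(P.shape[:2],bool)
b=B.copy(); b[150:260,240:370]=1
rect(c,P,b&(P[...,2]>101)&(P[...,2]<114),107,"lamptop")
c=pickle.load(open("w_carton.pkl","rb")); P=cloud(c); b=B.copy(); b[100:260,220:400]=1
rect(c,P,b&(P[...,2]>122)&(P[...,2]<140),130,"carton top")
hsv=cv2.cvtColor(c["image"],cv2.COLOR_BGR2HSV)
m=b&(P[...,2]>14)&(P[...,2]<30); print(m.sum())
rect(c,P,m,22,"base")
sw=b&(hsv[...,2]<60); rect(c,P,sw,25,"switch")
# lamp and base from other cams, silhouettes by colour
for n,(u,v,du,dv) in {"scene":(327,278,40,32),"side":(345,258,40,30)}.items():
    c=pickle.load(open(n+"0.pkl","rb"));P=cloud(c);b=B.copy();b[v-dv:v+dv,u-du:u+du]=1
    hsv=cv2.cvtColor(c["image"],cv2.COLOR_BGR2HSV)
    rect(c,P,b&(P[...,2]>14)&(P[...,2]<29)&(hsv[...,1]<60),22,n+" base")
    w=P[b&(P[...,2]>40)&(P[...,2]<78)&(hsv[...,1]<70)]
    from scipy.optimize import least_squares
    s=least_squares(lambda x:np.hypot(*(w[:,:2]-x).T)-36,[578,-18],loss="soft_l1"); print(n,"cyl",len(w),s.x.round(1),np.abs(s.fun).mean().round(2))
```

```text
lamptop 1317 [304. 202.] mean [ 437.4 -309.4] rect [ 437.4 -309.6] [25.7 45.1] 24.0 z 105.4
carton top 3225 [317. 189.] mean [576.9 -19.9] rect [576.7 -20.5] [60.3 50.4] 31.4 z 129.0
4528
base 4420 [310. 170.] mean [568.3  -7.4] rect [568.8 -17.7] [137.6  98.3] 18.7 z 20.5Traceback (most recent call last):
  File "<stdin>", line 17, in <module>
  File "<stdin>", line 6, in rect
    return _wrapfunc(a, 'argmax', axis=axis, out=out, **kwds)
    return bound(*args, **kwds)
ValueError: attempt to get argmax of an empty sequence
```

Run:
```python
from h import *
import pickle
y=np.radians(31.4-90); q=down(y); x,yy=576.8,-20.2
bot.move_gripper(85,25)
bot.move_to((x,yy,210),q); bot.servo_line((x,yy,112),speed=80)
s=bot.read_state(); print(s["ft_force"],s["ee_pos"])
bot.move_gripper(0,25); print("grip",bot.read_state()["grip_width"],bot.read_state()["ft_force"])
bot.servo_line((x,yy,230),speed=100)
print("grip",bot.read_state()["grip_width"])
bot.move_to((450,230,280),down(.45)); c=cam("wrist"); pickle.dump(c,open("w_tray.pkl","wb"))
a=c["image"]; c2=cam("scene"); pickle.dump(c2,open("scene1.pkl","wb"))
cv2.imwrite("pics/tray.png",cv2.resize(np.hstack([a,c2["image"]]),None,fx=.62,fy=.62)); print(bot.read_state()["clock"])
P=cloud(c); b=(P[...,2]>20)&(P[...,2]<36)&(np.hypot(P[...,0]-427,P[...,1]-307)<130)
hsv=cv2.cvtColor(a,cv2.COLOR_BGR2HSV)
q=P[b][:,:2].astype(np.float32); r=cv2.minAreaRect(q); print(len(q),r)
```

```text
[ 0.49610311 -0.55873083  0.48005243] [577.05685651 -20.2230733  112.54437932]
grip 49.87169671341252 [-0.087725   -1.16115576  3.85420417]
grip 49.46727914238812
7.9417
2956 ((427.54241943359375, 309.3663635253906), (170.31643676757812, 140.311279296875), 5.178246974945068)
```

View pics/tray.png

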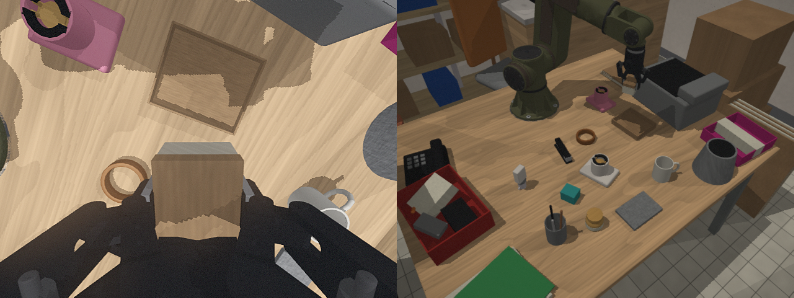

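The carton is held squarely in the jaws, visible at about (197,190) in the wrist half. The holder's mouth is now clear in the scene half. The tray's rim measures 170 x 140 mm, as specified.

Run:
```python
from h import *
import pickle
q=down(np.radians(5.2)); x,y=427.5,309.4
bot.move_to((x,y,150),q); bot.servo_line((x,y,45),speed=100)
print(bot.servo_line((x,y,24),speed=12,until_force=2.0)); s=bot.read_state(); print(s["ee_pos"],s["ft_force"])
bot.move_gripper(75); bot.servo_line((x,y,170),speed=120)
c=cam("wrist"); P=cloud(c); b=(P[...,2]>38)&(P[...,2]<60)&(np.hypot(P[...,0]-x,P[...,1]-y)<70)
if b.sum()>50: print(b.sum(),np.nanmedian(P[b],0),cv2.minAreaRect(P[b][:,:2].astype(np.float32)))
cv2.imwrite("pics/placed.png",c["image"])
# holder
bot.move_to((575,-70,270),down(-.1)); c=cam("wrist"); pickle.dump(c,open("w_h.pkl","wb")); P=cloud(c)
cv2.imwrite("pics/h.png",c["image"]); u=c["R"].T@(np.array([572,-18,85])-c["o"]); print("holder px",u[:2]/u[2]*c["f"]+[c["cx"],c["cy"]])
m=((P[...,2]>78)&(P[...,2]<92)&(np.hypot(P[...,0]-572,P[...,1]+18)<70)); v,uu=np.where(m)
qq=np.array([plane(c,a,b,85)[:2] for a,b in zip(uu,v)]).astype(np.float32); print("top",len(qq),cv2.minEnclosingCircle(qq),qq.mean(0), np.nanmedian(P[m],0))
cv2.imwrite("pics/ph.png",cv2.resize(np.hstack([cv2.imread("pics/placed.png"),c["image"]]),None,fx=.62,fy=.62))
print(bot.read_state()["clock"])
```

```text
True
[427.45588898 309.39175184  31.25813581] [-1.70814992 -0.59730858  6.20545124]
5235 [427.88810944 310.20787017  48.00308173] ((427.99481201171875, 308.04327392578125), (50.57878494262695, 61.4716682434082), 5.31601095199585)
holder px [309.19619548 164.87997492]
top 3245 ((568.583740234375, -18.153005599975586), 35.507843017578125) [568.57983  -17.176924] [568.39870052 -16.5522398   83.60187369]
14.2583
```

View pics/ph.png

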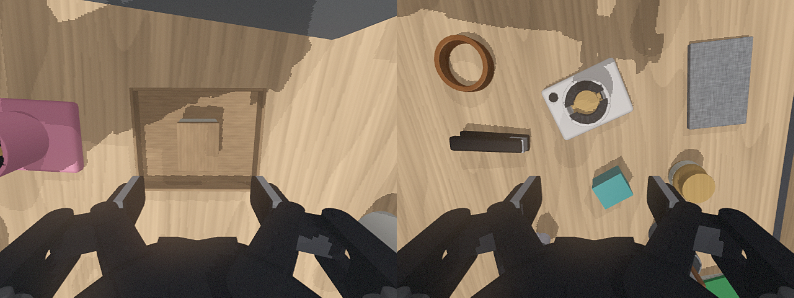

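The carton stands flat in the tray, and its top measures at z 48. The holder's mouth is visible at about (303,165) at full resolution. Next I'll crop it to measure the slot direction and centre.

Run:
```python
from h import *
import pickle
c=pickle.load(open("w_h.pkl","rb")); P=cloud(c)
I=c["image"]
def uv(p):
    u=c["R"].T@(np.array(p)-c["o"]); return u[:2]/u[2]*c["f"]+[c["cx"],c["cy"]]
# rectify at z=85 around (568.6,-18): 4 px/mm, +-75mm ; x right, y up
def rectify(z,cx=568.6,cy=-18,h=45,s=6):
    w=np.array([(cx-h,cy+h,z),(cx+h,cy+h,z),(cx+h,cy-h,z),(cx-h,cy-h,z)])
    H=cv2.getPerspectiveTransform(np.float32([uv(p) for p in w]),np.float32([(0,0),(2*h*s,0),(2*h*s,2*h*s),(0,2*h*s)]))
    return cv2.warpPerspective(I,H,(2*h*s,2*h*s))
cv2.imwrite("pics/mouth.png",rectify(85))
# base yaw
m=(P[...,2]>13)&(P[...,2]<29)&(np.hypot(P[...,0]-568,P[...,1]+18)<95); hsv=cv2.cvtColor(I,cv2.COLOR_BGR2HSV)
m&=hsv[...,1]<70
v,u=np.where(cv2.morphologyEx(m.astype(np.uint8),cv2.MORPH_OPEN,np.ones((3,3)))>0)
q=np.array([plane(c,a,b,22)[:2] for a,b in zip(u,v)]).astype(np.float32); print("base",cv2.minAreaRect(q))
# hole: in the disc r<34, z<76 or missing => below rim
t=np.stack([plane(c,a,b,85)[:2] for b in range(480) for a in range(640)]).reshape(480,640,2)
d=t-[568.6,-18]; r=np.hypot(d[...,0],d[...,1]); th=np.degrees(np.arctan2(d[...,1],d[...,0]))
g=cv2.cvtColor(I,cv2.COLOR_BGR2GRAY)
for rr in((21,24),(24,27),(27,29.5)):
    k=(r>rr[0])&(r<rr[1]); print(rr,[(a,int(g[k&(th>=a)&(th<a+10)].mean())) for a in range(-180,180,10)])
```

```text
base ((568.7717895507812, -18.028030395507812), (137.2259063720703, 98.06139373779297), 18.6693058013916)
(21, 24) [(-180, 112), (-170, 147), (-160, 124), (-150, 92), (-140, 77), (-130, 77), (-120, 82), (-110, 76), (-100, 81), (-90, 78), (-80, 80), (-70, 74), (-60, 75), (-50, 76), (-40, 75), (-30, 75), (-20, 73), (-10, 72), (0, 104), (10, 112), (20, 133), (30, 89), (40, 69), (50, 71), (60, 70), (70, 68), (80, 62), (90, 64), (100, 63), (110, 63), (120, 69), (130, 74), (140, 73), (150, 73), (160, 73), (170, 74)]
(24, 27) [(-180, 92), (-170, 117), (-160, 117), (-150, 82), (-140, 77), (-130, 77), (-120, 76), (-110, 76), (-100, 79), (-90, 76), (-80, 75), (-70, 74), (-60, 75), (-50, 74), (-40, 77), (-30, 75), (-20, 75), (-10, 73), (0, 87), (10, 109), (20, 105), (30, 73), (40, 69), (50, 69), (60, 70), (70, 66), (80, 63), (90, 62), (100, 63), (110, 66), (120, 70), (130, 70), (140, 74), (150, 72), (160, 74), (170, 73)]
(27, 29.5) [(-180, 80), (-170, 114), (-160, 121), (-150, 74), (-140, 79), (-130, 76), (-120, 76), (-110, 75), (-100, 78), (-90, 75), (-80, 78), (-70, 73), (-60, 75), (-50, 72), (-40, 75), (-30, 71), (-20, 73), (-10, 72), (0, 89), (10, 122), (20, 131), (30, 73), (40, 68), (50, 66), (60, 66), (70, 64), (80, 61), (90, 62), (100, 62), (110, 66), (120, 70), (130, 69), (140, 73), (150, 72), (160, 72), (170, 74)]
```

View pics/mouth.png

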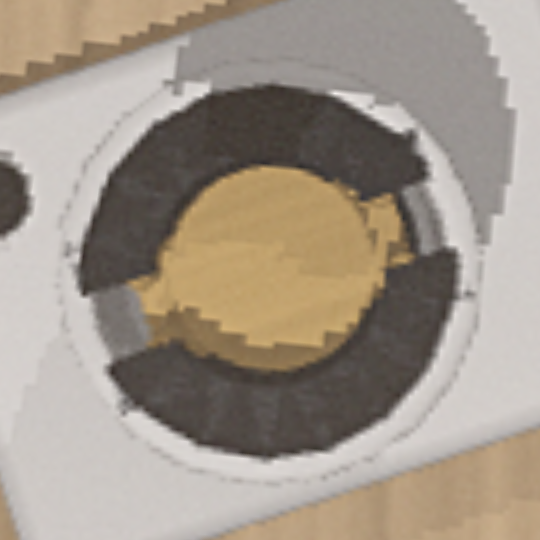

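The slots lie at about (122,322) and (425,220) in the crop. That gives a direction of about 18.7°, which matches the base yaw, and a mouth centre of (568.7,-18.0). Next I grasp the lamp.

Run:
```python
from h import *
x,y=437.4,-309.5; q=down(np.radians(24))
bot.move_gripper(60,40); bot.move_to((x,y,200),q); bot.servo_line((x,y,74),speed=90)
s=bot.read_state(); print(s["ee_pos"],s["ft_force"])
bot.move_gripper(0,80); s=bot.read_state(); print("grip",s["grip_width"],s["ft_force"],s["ee_pos"])
bot.servo_line((x,y,200),speed=100)
bot.move_to((568.7,-18,190),down(np.radians(108.7))); bot.servo_line((568.7,-18,166),speed=40); s=bot.read_state(); print(s["ee_pos"],s["joint_positions"],s["ft_force"],s["grip_width"],s["clock"])
ims=[]
for n,(u,v) in {"scene":(327,265),"side":(345,245)}.items():
    c=cam(n); P=cloud(c); I=c["image"]; cv2.imwrite(f"pics/{n}2.png",I)
    p=np.array([568.7,-18,94]); w=c["R"].T@(p-c["o"]); print(n,w[:2]/w[2]*c["f"]+[c["cx"],c["cy"]])
    ims.append(cv2.resize(I[v-60:v+50,u-50:u+50],(400,440),interpolation=cv2.INTER_CUBIC))
cv2.imwrite("pics/ins.png",np.hstack(ims))
```

```text
[ 437.59676121 -309.66953932   74.51590568] [0.15787591 0.37094644 0.21365237]
grip 25.106813307926817 [-0.67584678  2.08741241  3.86209772] [ 437.49804071 -309.59155928   74.26832892]
[568.81102756 -17.98198646 166.15129403] [-9.59595556e-02  4.22413114e-01  1.55908010e+00 -6.54163196e-07
  1.15986471e+00 -1.99317422e+00] [ 0.44899095  0.02804712 -1.05217065] 25.692130196918544 20.9833
scene [327.1008301  255.10084236]
side [344.49388046 237.71780263]
```

View pics/ins.png

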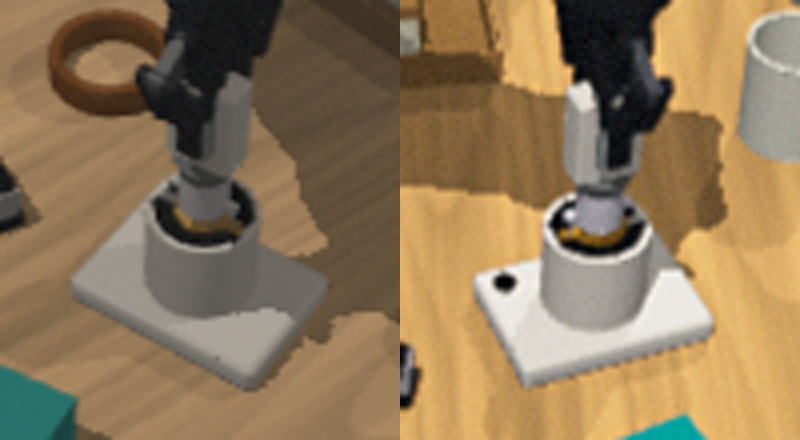

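The lamp is held upright with its cap over the mouth in both views, at about (205,200) and (600,210), and its pins line up with the slots. I'll descend under force watch.

Run:
```python
from h import *
x,y=568.7,-18.; 
hit=bot.servo_line((x,y,149),speed=12,until_force=4); s=bot.read_state(); print(hit,s["ee_pos"].round(2),s["ft_force"].round(2),s["moment"].round(2))
if not hit:
    for z in (145,143,141,139,137):
        h=bot.servo_line((x,y,z),speed=8,until_force=12); s=bot.read_state(); print(z,h,s["ee_pos"].round(2),s["ft_force"].round(2),s["moment"].round(2),s["grip_width"].round(2))
        if h: break
print(s["clock"])
```

```text
False [568.72 -18.   149.07] [-0.43  1.08 -0.85] [ 0.09  0.03 -0.01]Traceback (most recent call last):
  File "<stdin>", line 6, in <module>
AttributeError: 'float' object has no attribute 'round'
```

Run:
```python
from h import *
x,y=568.7,-18.; 
for z in (143,141,139,137.5,136,135):
    h=bot.servo_line((x,y,z),speed=8,until_force=12); s=bot.read_state(); print(z,h,s["ee_pos"].round(2),s["ft_force"].round(2),s["moment"].round(2),s["grip_width"],s["clock"])
    if h or s["ft_force"][2]>11: break
```

```text
143 False [568.75 -18.   143.05] [0.13 1.25 2.18] [0.12 0.09 0.01] 25.247627186436883 23.7
141 False [568.74 -18.03 141.03] [-0.3   0.34  3.99] [ 0.15  0.1  -0.02] 25.135842634012125 24.1
139 False [568.74 -18.01 139.05] [-0.58  0.8   4.12] [ 0.18  0.06 -0.03] 25.45318292383943 24.5
137.5 False [568.75 -18.02 137.54] [-0.21  0.29  4.71] [0.16 0.1  0.02] 24.94198018937216 24.8333
136 False [568.77 -18.04 136.2 ] [-0.41  0.02  6.52] [ 0.14  0.15 -0.01] 25.374339515938303 25.1667
135 True [568.89 -18.   136.19] [-1.71  0.04  7.43] [ 0.09  0.6  -0.03] 25.291081786089414 25.375
```

Run:
```python
from h import *
x,y=568.7,-18.
bot.servo_line((x,y,137),speed=8)
for a in (10,25,40,55,70,80,88,92):
    bot.move_to((x,y,136.7),down(np.radians(108.7-a))); s=bot.read_state(); T=rot(s["tool_rot"]).as_matrix()
    print(a,round(float(np.degrees(np.arctan2(T[1,0],T[0,0]))),1),s["ee_pos"].round(2),s["ft_force"].round(1),s["moment"].round(2),round(float(s["grip_width"]),2),round(s["clock"],1))
    if abs(s["moment"][2])>1 : break
```

```text
10 98.7 [568.71 -18.1  136.75] [-0.2 -0.2  4.8] [-0.01  0.19  0.05] 25.47 26.0
25 83.7 [568.64 -18.17 136.74] [-0.8 -0.5  5.1] [-0.08  0.25  0.04] 24.96 26.3
40 68.7 [568.66 -18.02 136.74] [-1.4 -0.2  4.8] [0.13 0.24 0.11] 25.39 26.7
55 53.7 [568.8  -17.91 136.84] [0.  1.8 4.9] [0.26 0.05 0.03] 25.3 27.0
70 38.7 [568.75 -18.04 136.82] [-0.1 -0.3  5. ] [0.14 0.02 0.2 ] 25.08 27.4
80 28.7 [568.72 -18.1  136.79] [-1.4 -0.3  5.2] [0.   0.17 0.18] 25.06 27.7
88 20.7 [568.66 -18.16 136.76] [-0.2 -1.1  5.7] [-0.14  0.2   0.12] 24.75 27.9
92 16.7 [568.63 -18.19 136.76] [-1.1 -0.8  4.7] [-0.13  0.24  0.22] 25.23 28.2
```

The reaction moment is about 0.2 N m, which is what the carrier spring should give at a quarter turn. Last visual check:

Run:
```python
from h import *
a,b=cam("scene"),cam("side")
cv2.imwrite("pics/fin.png",np.hstack([cv2.resize(a["image"][80:420,160:500],(400,400)),cv2.resize(b["image"][140:380,200:440],(400,400))]))
s=bot.read_state(); print(s["ee_pos"],s["ft_force"],s["moment"],s["grip_width"],s["clock"])
P=cloud(b); m=(P[...,2]>85)&(P[...,2]<170); 
for c in(a,b):
    P=cloud(c); m=(P[...,2]>40)&(P[...,2]<56)&(np.hypot(P[...,0]-427,P[...,1]-309)<55); print("carton",m.sum(),np.nanmedian(P[m],0))
```

```text
[568.6311362  -18.18453901 136.74026561] [-0.85902701 -1.00755752  5.14037499] [-0.18514728  0.17858813  0.21030245] 24.987239721141144 28.2917
carton 286 [431.11318144 307.56599168  48.96119176]
carton 210 [429.11406956 301.32862658  46.31862226]
```

View pics/fin.png

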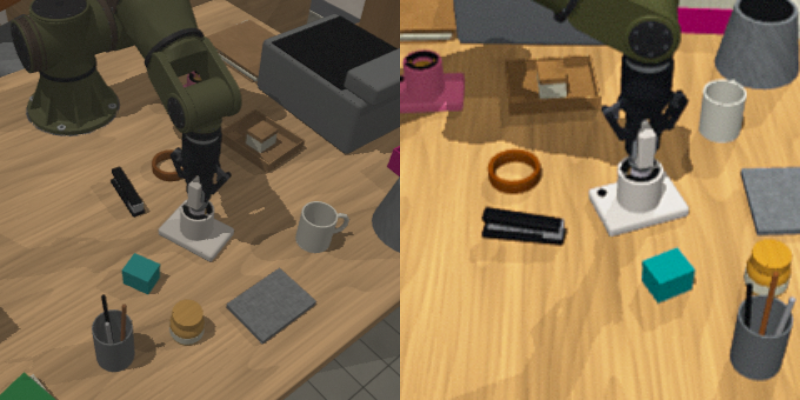

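The carton is upright in the tray at about (262,135) and (553,78). The lamp is turned and gripped in the holder at about (197,200) and (643,150), and the other things look undisturbed. I'm handing in now.

```bash
python3 -c "
from rig import bot
bot.finish_job(); s=bot.read_state(); print(s['moment'],s['ft_force'],s['clock'])"
```

```text
the job is handed in; nothing more can be done
the job is handed in; nothing more can be done
```

The carton is standing upright in the tray, and the lamp is pushed in, turned clockwise and still gripped in the holder. I handed the job in at about 28 s on the robot's clock.

- **Carton:** I lifted it off the holder and set it down until the wrist felt light contact. The last views show it upright in the middle of the tray, with its top at z ≈ 48 mm (49 expected).
- **Lamp:** The pins entered the slots with no extra contact force. I pushed down until the force jumped at a TCP height of about 136.2 mm, which matches the plunger's full 10 mm travel. I then eased back about 0.5 mm and turned the tool 92° clockwise.
- **Last readings:** The push on the wrist was about 5 N (roughly 6 N allowing for a −1 N offset). The reaction moment was about 0.21 N m, matching the 0.2 N m expected at a quarter turn. The grip was steady at 25 mm.

No check failed. The two far cameras' carton readings differ by a few mm because each sees only part of it, and the closer wrist view had it centred within about 1.5 mm. I inferred the plunger and carrier positions from tool pose and force, because they can't be read directly. The other things on the desk look unmoved, but I checked that only by eye in the pictures.

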